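# Wedge a freshly glued shoe snug in its cradle

## Robot

A 6-joint arm with a two-finger parallel gripper is mounted at the origin on the work surface. World frame = base frame: x ahead of the robot, y to its left, z up, the work surface at z = 0. Lengths are in mm, angles in rad, forces in N, time in s.
With the tool pointing down it reaches from about 275 to 1000 mm from the base axis. Payload 8.4 kg.
Tool frame: the origin (TCP) lies at the very end of the fingers, on their centre line; the grasp point (between the pads) lies 19 mm behind it; z points along the fingers, y is the line along which they close (so a half turn about z gives the same grasp; the last joint's range is limited). The gripper opens to 85 mm and grips with 20 to 120 N. Pads are 22 mm wide; open, the fingers measure 114 mm over their backs; the gripper's body (76 mm by 85 mm) begins 54 mm behind the grasp point. The pads swing forward as they close: fully open they stand 13 mm farther back than shut.
Start: joints at [-1.169, 0.353, 1.633, -0, 1.155, -0.002], TCP at [245.571, -574.737, 231.281] pointing down, gripper open.
Joint ranges: [-2.63, 2.63], [-0.92, 2.1], [0.06, 2.66], [-1.3, 4.44], [0, 2.69], [-3.02, 3.02]. Speed limits (rad/s): [2.22, 2.22, 2.79, 3.14, 3.14, 3.14].

## Interface

Orientations are given as [roll, pitch, yaw] about the fixed x, y, z axes, in that order (R = Rz(yaw) Ry(pitch) Rx(roll)).
In Python, from rig import r, vision gives the robot as it stands. The module is installed in compiled form; this text tells all that it offers.
- The arm moves only by the tool play_rows, never from a script. Its argument "steps" is a list of rows, each an object with "delta_pos": the shift along the tool's x, y, z in cm, a list of three; "yaw": the turn about the tool's z in rad; "jaw": the opening in per cent of the stroke, from 0 (shut) to 100 (fully open). A call has exactly 8 rows; each row is the pose to reach, as a shift and turn from the pose commanded when the call began, along the tool's axes at that moment; what a row does not reach only later rows make up. A row lasts 1/10 s, in which the tool goes at most 50 mm and 8.59 degrees, less where a joint would pass 70% of its speed; a pose out of reach is approached as far as the arm can. A call with a gripper value outside its range is refused whole. The fingers move at their own pace and stop on an object; "grip_force" is the grip in N (left out, the last holds). Time passes only in rows, so rows that repeat a pose let the fingers close, or fill a call up. It gives the time, the measured TCP pose, the force, the opening and the grip force at its end, in the units of the state.
- r.sense(): the state, without advancing time (a new reading comes with each control period).
- vision.grab_frame(name): name is "scene" or "top" or "wrist"; returns (picture, depth): 384x512x3 uint8, red, green, blue; 384x512 float32, mm along the optical axis (not along the pixel's ray), 0 where there is no reading.
- vision.calibration(name): a dict with "mtx" (3x3 intrinsics, pixels), "k1" (the pictures are not rectified: a ray, as slopes to the right and down, at radius r is drawn at 1 + k1 r^2 times it, then the intrinsics apply), "extrinsics" (4x4, takes a point from camera to world coordinates). Camera axes: x right, y down, z forward; pixel columns grow to the right and rows downward; lengths in mm; the calibration is good to about 2 mm. A picture is of the moment at which its call begins: read the wrist's pose just before it. calibration takes no time and is no camera call; for the wrist camera it gives the pose at the moment of the call.
- r.sign_off(): hands the job in; it is judged then, once.
Trained networks look in the newest picture that a camera, given by its name, has taken for a name from the list of things; names that differ only in an ending like _2 or _b are one class to them, and where a whole thing is asked for, a point or a joint stands for the part that bears it (a point fixed in the world has none). Each returns a list of dicts, best first, with "conf" (0 to 1); they miss things now and then, are a little off and sometimes report something else, mostly with a low value. They report only what shows in the picture. A call takes as long as a camera call. They do not tell look-alikes from the thing itself.
- vision.cut_out(camera, thing): "region" (384x512 bool, what is visible of it) and "uv" ([column, row] in pixels, amid what is visible of it).
- vision.landmark_of(camera, thing): "uv" ([column, row] in pixels: a listed point, or the origin of a listed thing).
The state is a dict: "clock": time; "qpos": joint angles; "qvel": joint speeds; "joint_efforts": joint torques, N m; "eef_pos": TCP position; "tcp_rot": TCP orientation; "contact_force": force on the tool from outside, world axes, zero at the start; "wrist_torque": the same for the moment, N m; "opening": opening from 0.0 (shut) to 1.0 (fully open); "grasp_force": force on a finger pad.
Only numpy, scipy, OpenCV 4.12 (cv2) and the standard library are available. Lean on these libraries where they do the work, as an engineer would, in place of code of your own. Each camera call takes 0.05 s, during which the arm holds its last target. There are 200 camera calls.

## Task

Take the slim wooden wedge from its stand and ease it, point first, into the slot between the heel of the shoe and the heel stop of the sloping cradle, until the pencil line round the wedge is level with the top of the heel stop, so that the shoe is held snug against its sprung toe pad; then let go. The shoe is freshly glued: push the wedge in slowly and gently, never let it press on the shoe with more than 30 N or push the toe pad in more than 9 mm, and do not handle the shoe with the gripper. Leave the other things on the bench where they are.

Things in the scene. Friction and masses are not known exactly. Their poses are not given: they have to be found in the camera images.
- cradle: Fixed wooden cradle, a trough 70 mm wide on a bed sloping 30 degrees; side cheeks 22 mm high. Origin on the bench under point slot_floor; x level from the low toe end to the high heel end, y across, z up. In this frame up-slope is (0.866, 0, 0.5) and square out of the bed is (-0.5, 0, 0.866). At the heel end stands a fixed heel stop, 68 mm wide, 60 mm high off the bed.
- slot_floor (a point): Fixed point at the middle of the wedge slot at bed level, at (0, 0, 0.118) in the cradle's frame. The slot is the gap between heel stop and shoe heel; its two faces lean 7.1 degrees apart, so it widens outward: at the start about 2 mm wide at bed level, 17 mm at the mouth. The bed is open under it.
- slot_top (a point): Fixed point at the middle of the slot's mouth, level with the top of the heel stop, 60 mm square out of the bed from slot_floor, at (-0.030, 0, 0.170) in the cradle's frame. Midway between the slot's faces when the pad is in 5 mm (at the start the real middle is 2.5 mm up-slope of it).
- bar (a point): Middle of the fixed round steel bridge bar (16 mm thick, along y), 70 mm up-slope of slot_floor and 152 mm out of the bed, on posts at y = +-68 mm. It hangs over the slot, in the way of a gripper coming straight down: come in along the slot, tool leaning 30 degrees, its back towards the toe end (-x), fingers closing along the cradle's y.
- shoe: Child's brown shoe on its last, loose in the cradle, sole down on the sloping bed, toe against the pad: 150 mm long, 56 wide, 60 mm high at the heel, 0.2 to 0.45 kg. Its frame is like the cradle's (z up, not square to the bed) and coincides with it at the start. It slides down-slope as the wedge pushes.
- toe_pad (a joint): How far the leather-faced sprung toe pad is pushed in, in m: at the start 0 (up to 0.002 from the shoe's weight), end stop at 0.012. Spring 0.8 N per mm. Each mm takes about 4 mm of wedge travel once the wedge touches both faces of the slot, about 20 mm before the pencil line reaches the mouth.
- wedge: Slim wooden wedge standing point down in its stand, loose, about 90 g. 107 mm long (its z; origin at the point), 36 wide (its y). Thickness (its x): 5 mm at the point, 12 at z = 7 mm, tapering evenly to 30 at z = 79 mm; the head, z 79 to 107 mm, is a straight block 30 x 36 mm to hold it by. Same either way round. It stays by friction when let go.
- wedge_line (a point): Middle of the dark pencil line drawn round the wedge, 47 mm from the point. When it is level with the top of the heel stop the pad is pushed in about 5 mm.
- stand: Fixed small wooden stand, 90 x 70 mm, 52 mm high, holding the wedge upright in a close V pocket (about 1 mm play); origin on the bench. The wedge's point is 12 mm above the bench and the wedge comes straight up out of it.
- glue: white glue bottle, 54 mm wide, 130 tall, loose; leave alone
- tin: flat dark polish tin, 72 mm wide, 24 tall, loose; leave alone
- hammer: hammer lying on the bench, loose; leave alone
- brush: brush lying on the bench, loose; leave alone
- fat_wedge: a thicker, stubbier spare wedge lying on its side (about 87 x 44 mm, no line round it); not for this job; leave alone
- heels: black rubber heel block 62 x 55 x 30 mm; leave alone
- nails: small aluminium cup, 70 mm wide, 60 tall; leave alone
Not all that is in view belongs to the job. What is shaped like the shoe but red is not meant.

How it is judged:
By the outcome, as a careful person would: the job done as asked, in the order asked, and still so for the second after the job is handed in, with the robot touching nothing.
It also fails if it takes over 43 s, if anything falls off the work surface, if the arm or the gripper's body presses on something with over 40 N, if the wrist force passes 120 N, or if a joint passes its speed limit or range.

## Working session

There is one attempt and no reset: what is moved stays moved. The work goes in short steps, Python scripts to look and compute and a tool call to move; the robot and the scene stay as the last step left them, time stands still between calls to the robot, and variables do not carry over. Pictures are saved under pics/ and viewed, at most 10 in all, crops included, and the job is handed in when it is done.

Besides the shell and the picture viewer there is one more tool, called as name([rows], argument=value, ...), one row to a line, values as JSON. play_rows: Moves the arm, as the interface text tells. Its arguments: {"type":"object","properties":{"steps":{"type":"array"},"grip_force":{"type":"number"}},"required":["steps"]}

```bash
mkdir -p pics; cat > h.py <<'E'
import numpy as np, cv2
from rig import r, vision
from scipy.spatial.transform import Rotation as R
def world(cam,uv,d,c=None):
    c=c or vision.calibration(cam); K=np.array(c["mtx"]);E=np.array(c["extrinsics"])
    uv=np.atleast_2d(uv).astype(float); d=np.atleast_1d(d)
    p=cv2.undistortPoints(uv[:,None],K,np.array([c["k1"],0,0,0.]))[:,0]
    P=np.c_[p*d[:,None],d]
    return P@E[:3,:3].T+E[:3,3]
def pix(cam,P,c=None):
    c=c or vision.calibration(cam); K=np.array(c["mtx"]);E=np.linalg.inv(np.array(c["extrinsics"]))
    Q=np.atleast_2d(P)@E[:3,:3].T+E[:3,3]
    return cv2.projectPoints(Q,np.zeros(3),np.zeros(3),K,np.array([c["k1"],0,0,0.]))[0][:,0]
def cloud(cam,depth,mask):
    v,u=np.nonzero(mask&(depth>0)); return world(cam,np.c_[u,v],depth[v,u])
def save(n,im,s=1.5): cv2.imwrite(n,cv2.resize(im[:,:,::-1],None,fx=s,fy=s,interpolation=cv2.INTER_CUBIC))
E
python3 - <<'E'
from h import *
ims=[]
for cam in ("scene","top"):
    im,d=vision.grab_frame(cam); save(f"pics/{cam}.png",im,1.5); np.savez(f"{cam}.npz",im=im,d=d)
    for t in ("wedge","stand","cradle","shoe","fat_wedge","slot_top","wedge_line","slot_floor","bar"):
        a=vision.landmark_of(cam,t); b=vision.cut_out(cam,t) if t in("wedge","stand","shoe","cradle") else []
        print(cam,t,[(np.round(x["uv"]),round(x["conf"],2)) for x in a[:3]],[(np.round(x["uv"]),round(x["conf"],2),np.round(np.median(cloud(cam,d,x["region"]),0))) for x in b[:3]])
E
```

```text
scene wedge [(array([314., 223.]), 0.74), (array([313., 217.]), 0.68)] [(array([315., 206.]), 0.53, array([532., 170.,  95.])), (array([156., 298.]), 0.49, array([ 652., -406.,   28.])), (array([250., 242.]), 0.44, array([ 672., -104.,  108.]))]
scene stand [(array([329., 180.]), 0.6), (array([316., 222.]), 0.58)] [(array([314., 220.]), 0.78, array([545., 163.,  23.]))]
scene cradle [(array([251., 265.]), 0.67), (array([242., 189.]), 0.29)] [(array([253., 246.]), 0.97, array([ 673., -104.,  117.]))]
scene shoe [] [(array([373., 197.]), 0.73, array([529., 408.,  47.])), (array([ 79., 270.]), 0.63, array([ 460., -596.,   48.]))]
scene fat_wedge [(array([144., 256.]), 0.62), (array([341., 255.]), 0.61), (array([381., 236.]), 0.6)] []
scene slot_top [(array([246., 212.]), 0.76), (array([140., 256.]), 0.65)] []
scene wedge_line [(array([248., 263.]), 0.39)] []
scene slot_floor [(array([247., 232.]), 0.74), (array([251., 262.]), 0.58)] []
scene bar [(array([248., 188.]), 0.57)] []
top wedge [(array([231., 236.]), 0.71)] [(array([197., 194.]), 0.42, array([515., 169., 118.]))]
top stand [(array([195., 200.]), 0.59)] [(array([195., 204.]), 0.54, array([499., 168.,  15.]))]
top cradle [(array([272., 177.]), 0.59)] [(array([262., 182.]), 0.58, array([571., -91.,  89.])), (array([345., 215.]), 0.25, array([ 465., -392.,   17.]))]
top shoe [(array([270., 179.]), 0.93), (array([154., 243.]), 0.69), (array([194., 199.]), 0.58)] [(array([323., 255.]), 0.89, array([ 301., -307.,   50.])), (array([131., 200.]), 0.87, array([504., 411.,  49.])), (array([403., 224.]), 0.76, array([ 445., -604.,   49.]))]
top fat_wedge [(array([201., 160.]), 0.55), (array([229., 241.]), 0.18)] []
top slot_top [(array([269., 175.]), 0.72)] []
top wedge_line [(array([348., 222.]), 0.7), (array([197., 195.]), 0.42)] []
top slot_floor [(array([268., 170.]), 0.56), (array([230., 236.]), 0.17)] []
top bar [(array([273., 166.]), 0.76)] []
```

View pics/scene.png

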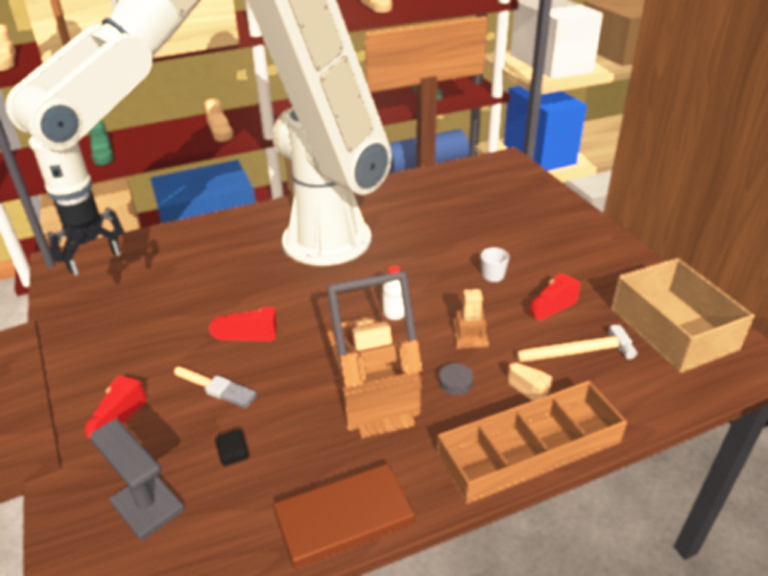

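View pics/top.png

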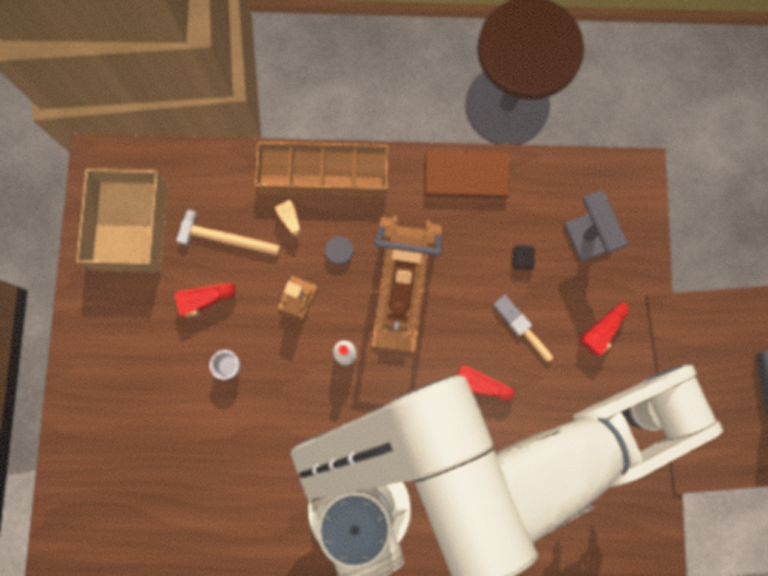

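The wedge in its stand is at top pixel (197,196), with the fat spare at (192,145). The cradle runs from its toe at about (265,227) to its heel at about (273,150). Other lookalikes are the three red shoe shapes. The brown shoe is the one in the cradle at about (268,198).

```bash
python3 - <<'E'
from h import *
s=r.sense(); print(s["tcp_rot"],s["eef_pos"],s["clock"]); Rt=R.from_euler("xyz",s["tcp_rot"]).as_matrix(); print(Rt.round(3))
f=np.load("top.npz"); im,d=f["im"],f["d"]
v,u=np.mgrid[:384,:512]; P=world("top",np.c_[u.ravel(),v.ravel()],d.ravel()).reshape(384,512,3)
z=P[:,:,2]
m=(abs(P[:,:,0]-515)<60)&(abs(P[:,:,1]-169)<60)
for lo,hi in((35,65),(100,135)):
    k=m&(z>lo)&(z<hi); q=P[k]; print(k.sum(),q.mean(0).round(1),cv2.minAreaRect(q[:,:2].astype(np.float32)))
# cradle
for lo,hi in((20,400),(270,310)):
    k=(abs(P[:,:,0]-620)<200)&(abs(P[:,:,1]+100)<100)&(z>lo)&(z<hi); q=P[k]; print(k.sum(),q.mean(0).round(1),cv2.minAreaRect(q[:,:2].astype(np.float32)))
print("bar",q.min(0),q.max(0))
k=(abs(P[:,:,0]-620)<200)&(abs(P[:,:,1]+100)<100)
print(z[140:236:4,255:285:3].round().astype(int))
c=im[90:250,150:310]; save("pics/crop.png",c,3.7)
E
```

```text
[3.14156594e+00 1.02954116e-05 4.03850804e-01] [ 245.58472639 -574.74401917  231.28588106] 1.4
[[ 0.92   0.393  0.   ]
 [ 0.393 -0.92  -0.   ]
 [-0.     0.    -1.   ]]
132 [510.2 168.4  49.5] ((516.9078979492188, 172.2747802734375), (62.09453201293945, 58.319950103759766), 68.54816436767578)
92 [516.9 171.8 117.3] ((517.4347534179688, 172.0674591064453), (36.69755172729492, 31.299718856811523), 70.5687255859375)
2301 [575.2 -96.3 129.4] ((619.46875, -105.4966049194336), (397.0351257324219, 196.64544677734375), 1.8061578273773193)
219 [588.3 -98.8 289.5] ((592.0543823242188, -98.27046966552734), (148.81578063964844, 24.78875160217285), 84.03833770751953)
bar [ 573.61328179 -171.27505858  273.01625348] [610.92310082 -23.92023841 302.64031346]
[[   0   -9    4    3   -5    1   -2    3    1    2]
 [  -1   -5   15  147    1  -10   -4    5   -2   -3]
 [ 176  164  170  134    1   -1    1   -1    2    4]
 [ 186  183  189  105  113  104   99   -3    2    1]
 [ 220  173  166  168  158  146  144  143  101  109]
 [  23   15  164  160  160  161  159  156  170  161]
 [ 299  286  286  294  289  293
[... 223 characters left out ...]
 129    2]
 [  12  109 1905  162  151  154  158  101  110   12]
 [   9  112   89  136  151  147  148   96  112   12]
 [  93   80  119  126  127  135  132   80  111    1]
 [  95   69  105  115  118  109  102   71  102    2]
 [  77   46   96   92  102  104   93   89   11    4]
 [  64   53   78   85   98   87   63   78   17    6]
 [  58   48   80   78   82   81   45   68    3   -9]
 [  47   75   68   73   61   56   49   65   -6   -5]
 [  27   29   31   57   33   31   35   10    6   -7]
 [  60   61   50   56   42   44   38   19   -2   -8]
 [  14   54   49   48   46   49   47    8   -3   -3]
 [  10   13   14   14   10   12   11    7   -5   -6]
 [   0   18    7    0   11   16    9   12    6  -13]]
```

View pics/crop.png

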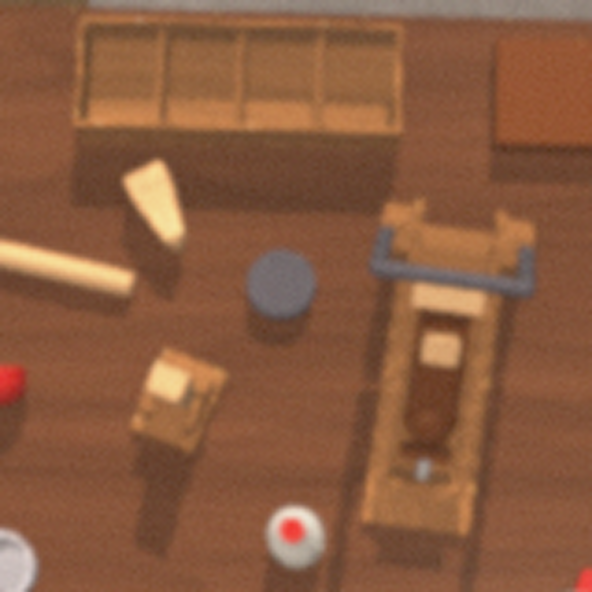

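play_rows([
  {"delta_pos": [3.3, -3.5, -0.5], "yaw": 0.09, "jaw": 100},
  {"delta_pos": [6.6, -7.0, -1], "yaw": 0.18, "jaw": 100},
  {"delta_pos": [9.9, -10.5, -1.5], "yaw": 0.27, "jaw": 100},
  {"delta_pos": [13.2, -14, -2], "yaw": 0.36, "jaw": 100},
  {"delta_pos": [16.5, -17.5, -2.5], "yaw": 0.45, "jaw": 100},
  {"delta_pos": [19.8, -21, -3], "yaw": 0.54, "jaw": 100},
  {"delta_pos": [23.1, -24.5, -3.5], "yaw": 0.64, "jaw": 100},
  {"delta_pos": [26.4, -28, -4], "yaw": 0.74, "jaw": 100},
], grip_force=60)

```text
clock: 2.2
eef_pos: [378.6, -211.8, 271.8]
tcp_rot: [3.141, -0.001, -0.341]
contact_force: [1.9, -0.6, 0.1]
opening: 1.003
grasp_force: 0.0
```

```bash
cat >> h.py <<'E'
def tool_delta(target):
    s=r.sense(); Rt=R.from_euler("xyz",s["tcp_rot"]).as_matrix()
    print("clk",round(s["clock"],2),"pos",s["eef_pos"].round(1) if hasattr(s["eef_pos"],"round") else s["eef_pos"],"rot",np.round(np.degrees(s["tcp_rot"]),1),"q",np.round(s["qpos"],2),"F",np.round(s["contact_force"],1),"open",round(s["opening"],3))
    print("delta cm",np.round(Rt.T@(np.array(target)-s["eef_pos"])/10,2))
    return Rt
E
python3 -c "
from h import *
print(tool_delta([517,172,275]).round(3))"
```

```text
clk 2.2 pos [ 378.6 -211.8  271.8] rot [ 1.80e+02 -1.00e-01 -1.95e+01] q [-0.51  0.    1.97  0.    1.17  1.4 ] F [ 1.9 -0.6  0.1] open 1.003
delta cm [  0.22 -40.8   -0.32]
[[ 0.943 -0.334  0.001]
 [-0.334 -0.943 -0.   ]
 [ 0.001  0.    -1.   ]]
```

play_rows([
  {"delta_pos": [0, -4.9, 0], "yaw": 0, "jaw": 100},
  {"delta_pos": [0, -9.8, 0], "yaw": 0, "jaw": 100},
  {"delta_pos": [0, -14.7, 0], "yaw": 0, "jaw": 100},
  {"delta_pos": [0, -19.6, 0], "yaw": 0, "jaw": 100},
  {"delta_pos": [0, -24.5, 0], "yaw": 0, "jaw": 100},
  {"delta_pos": [0, -29.4, 0], "yaw": 0, "jaw": 100},
  {"delta_pos": [0, -34.3, 0], "yaw": 0, "jaw": 100},
  {"delta_pos": [0, -39.2, 0], "yaw": 0, "jaw": 100},
])

```text
clock: 3.0
eef_pos: [508.0, 158.7, 271.5]
tcp_rot: [-3.141, -0.001, -0.336]
contact_force: [1.2, -0.5, -0.0]
opening: 1.006
grasp_force: 0.0
```

```bash
python3 - <<'E'
from h import *
tool_delta([517,172,180])
c=vision.calibration("wrist"); print(np.round(np.array(c["extrinsics"]),2))
im,d=vision.grab_frame("wrist"); save("pics/w1.png",im,1.5)
v,u=np.mgrid[:384,:512]; P=world("wrist",np.c_[u.ravel(),v.ravel()],d.ravel(),c).reshape(384,512,3); z=P[:,:,2]
m=(abs(P[:,:,0]-517)<70)&(abs(P[:,:,1]-172)<70)&(d>0)
for lo,hi in((45,60),(110,130)):
    k=m&(z>lo)&(z<hi); q=P[k]; print(k.sum(),q.mean(0).round(1),cv2.minAreaRect(q[:,:2].astype(np.float32)))
tool_delta([517,172,180])
E
```

```text
clk 3.0 pos [508.  158.7 271.5] rot [-180.    -0.   -19.2] q [ 0.3   0.17  1.79 -0.    1.19  2.21] F [ 1.2 -0.5 -0. ] open 1.006
delta cm [ 0.41 -1.55  9.15]
[[-3.3000e-01 -9.0000e-01 -3.0000e-01  5.8329e+02]
 [-9.4000e-01  3.1000e-01  1.0000e-01  1.3339e+02]
 [ 0.0000e+00  3.1000e-01 -9.5000e-01  4.1444e+02]
 [ 0.0000e+00  0.0000e+00  0.0000e+00  1.0000e+00]]
1173 [527.9 168.8  51. ] ((519.2289428710938, 175.248779296875), (59.88090515136719, 60.29433822631836), 69.22893524169922)
1153 [520.6 174.4 119. ] ((519.4774780273438, 174.71380615234375), (35.253482818603516, 30.338483810424805), 68.95970916748047)
clk 3.05 pos [510.4 164.7 271.6] rot [-1.797e+02 -1.000e-01 -1.920e+01] q [0.31 0.17 1.78 0.   1.18 2.21] F [1.1 4.9 0.8] open 1.004
delta cm [ 0.37 -0.86  9.17]
```

View pics/w1.png

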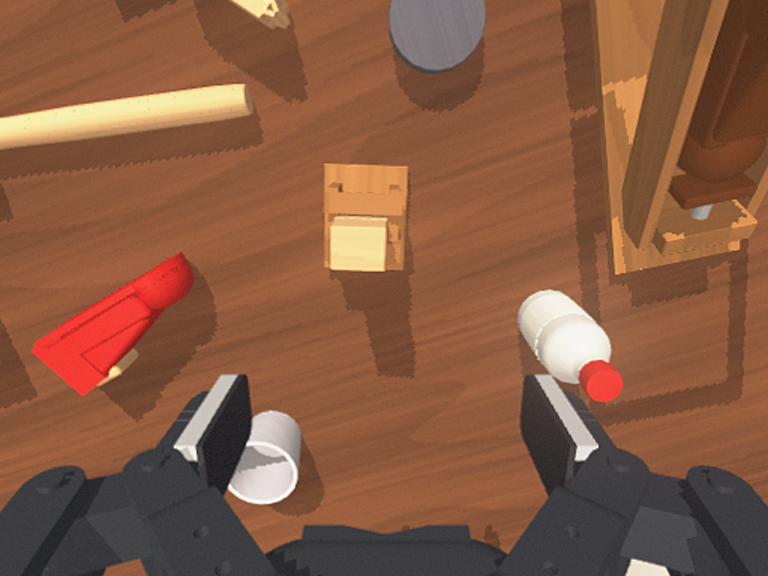

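play_rows([
  {"delta_pos": [0.1, -0.3, 3], "yaw": 0.03, "jaw": 100},
  {"delta_pos": [0.3, -0.5, 6], "yaw": 0.03, "jaw": 100},
  {"delta_pos": [0.4, -0.5, 9], "yaw": 0.03, "jaw": 100},
  {"delta_pos": [0.4, -0.5, 11], "yaw": 0.03, "jaw": 100},
  {"delta_pos": [0.4, -0.5, 12], "yaw": 0.03, "jaw": 100},
  {"delta_pos": [0.4, -0.5, 12], "yaw": 0.03, "jaw": 100},
  {"delta_pos": [0.4, -0.5, 12], "yaw": 0.03, "jaw": 100},
  {"delta_pos": [0.4, -0.5, 12], "yaw": 0.03, "jaw": 100},
])

```text
clock: 3.85
eef_pos: [513.9, 160.1, 152.6]
tcp_rot: [-3.14, -0.002, -0.366]
contact_force: [0.6, 0.1, 0.3]
opening: 0.997
grasp_force: 0.0
```

```bash
python3 - <<'E'
from h import *
tool_delta([519,174,87])
c=vision.calibration("wrist")
im,d=vision.grab_frame("wrist")
v,u=np.mgrid[:384,:512]; P=world("wrist",np.c_[u.ravel(),v.ravel()],d.ravel(),c).reshape(384,512,3); z=P[:,:,2]
m=(abs(P[:,:,0]-517)<70)&(abs(P[:,:,1]-172)<70)&(d>0)
k=m&(z>110)&(z<126); q=P[k]; print(k.sum(),q.mean(0).round(1),cv2.minAreaRect(q[:,:2].astype(np.float32)))
E
```

```text
clk 3.85 pos [513.9 160.1 152.6] rot [-1.799e+02 -1.000e-01 -2.100e+01] q [0.3  0.31 1.89 0.   0.94 2.24] F [0.6 0.1 0.3] open 0.997
delta cm [-0.03 -1.47  6.56]
2815 [521.5 174.  118.7] ((519.7974243164062, 175.04115295410156), (35.75139236450195, 30.454240798950195), 68.63533782958984)
```

play_rows([
  {"delta_pos": [0, -0.8, 0], "yaw": 0, "jaw": 100},
  {"delta_pos": [0, -1.5, 1], "yaw": 0, "jaw": 100},
  {"delta_pos": [0, -1.5, 3], "yaw": 0, "jaw": 100},
  {"delta_pos": [0, -1.5, 5], "yaw": 0, "jaw": 100},
  {"delta_pos": [0, -1.5, 6.6], "yaw": 0, "jaw": 100},
  {"delta_pos": [0, -1.5, 6.6], "yaw": 0, "jaw": 100},
  {"delta_pos": [0, -1.5, 6.6], "yaw": 0, "jaw": 30},
  {"delta_pos": [0, -1.5, 6.6], "yaw": 0, "jaw": 10},
], grip_force=80)

```text
clock: 4.7
eef_pos: [519.1, 174.4, 86.0]
tcp_rot: [-3.141, -0.001, -0.366]
contact_force: [-0.3, 0.1, 0.4]
opening: 0.689
grasp_force: 0.0
```

play_rows([
  {"delta_pos": [0, 0, 0], "yaw": 0, "jaw": 10},
  {"delta_pos": [0, 0, 0], "yaw": 0, "jaw": 10},
  {"delta_pos": [0, 0, 0], "yaw": 0, "jaw": 10},
  {"delta_pos": [0, 0, 0], "yaw": 0, "jaw": 10},
  {"delta_pos": [0, 0, -1], "yaw": 0, "jaw": 10},
  {"delta_pos": [0, 0, -2.5], "yaw": 0, "jaw": 10},
  {"delta_pos": [0, 0, -4.5], "yaw": 0, "jaw": 10},
  {"delta_pos": [0, 0, -7], "yaw": 0, "jaw": 10},
])

```text
clock: 5.5
eef_pos: [517.7, 173.7, 155.9]
tcp_rot: [3.141, 0.001, -0.366]
contact_force: [1.0, 1.4, -1.7]
opening: 0.405
grasp_force: 79.7
```

play_rows([
  {"delta_pos": [2.5, 0.8, -4], "yaw": -0.03, "jaw": 10},
  {"delta_pos": [5.5, 1.7, -8], "yaw": -0.06, "jaw": 10},
  {"delta_pos": [9, 2.8, -11.5], "yaw": -0.09, "jaw": 10},
  {"delta_pos": [13, 4.1, -14], "yaw": -0.12, "jaw": 10},
  {"delta_pos": [17, 5.4, -16.5], "yaw": -0.16, "jaw": 10},
  {"delta_pos": [21, 6.7, -19], "yaw": -0.2, "jaw": 10},
  {"delta_pos": [25, 7.9, -21.5], "yaw": -0.23, "jaw": 10},
  {"delta_pos": [29, 9.2, -24], "yaw": -0.26, "jaw": 10},
])

```text
clock: 6.3
eef_pos: [756.9, -17.0, 397.1]
tcp_rot: [-3.141, -0.0, -0.105]
contact_force: [0.5, -0.3, -0.3]
opening: 0.411
grasp_force: 79.8
```

```bash
python3 - <<'E'
from h import *
print(tool_delta([850,-90,420]).round(3))
from scipy.optimize import least_squares
D=[(np.hypot(245.6,574.7),231.3,.353,1.633),(np.hypot(378.6,211.8),271.8,0,1.97),(np.hypot(508,158.7),271.5,.17,1.79),(np.hypot(513.9,160.1),152.6,.31,1.89)]
s=r.sense();D.append((np.hypot(*s["eef_pos"][:2]),s["eef_pos"][2],s["qpos"][1],s["qpos"][2]))
D=np.array(D)
def f(p): a,L2,L3,b,h=p; A=D[:,2];B=A+D[:,3]; return np.r_[a+L2*np.sin(A)+L3*np.sin(B)+b*np.cos(B)-D[:,0], h+L2*np.cos(A)+L3*np.cos(B)-b*np.sin(B)-D[:,1]]
o=least_squares(f,[0,400,400,0,100]); print(o.x.round(1),o.fun.round(1))
E
```

```text
clk 6.3 pos [756.9 -17.  397.1] rot [-180.   -0.   -6.] q [-0.02  0.48  1.09  0.    1.57  1.65] F [ 0.5 -0.3 -0.3] open 0.411
delta cm [10.03  6.28 -2.29]
[[ 0.994 -0.105  0.   ]
 [-0.105 -0.994  0.   ]
 [ 0.    -0.    -1.   ]]
[-5.000e-01  5.653e+02  4.962e+02  5.880e+01 -4.530e+01] [ 0.2 -0.  -0.3  0.2 -0.  -0.2  1.1 -2.4  0.9  0.6]
```

play_rows([
  {"delta_pos": [4, 2.5, 0], "yaw": 0, "jaw": 10},
  {"delta_pos": [8, 5, 0], "yaw": 0, "jaw": 10},
  {"delta_pos": [12, 7, 0], "yaw": 0, "jaw": 10},
  {"delta_pos": [16, 8, 0], "yaw": 0, "jaw": 10},
  {"delta_pos": [20, 8, 0], "yaw": 0, "jaw": 10},
  {"delta_pos": [24, 8, 0], "yaw": 0, "jaw": 10},
  {"delta_pos": [28, 8, 0], "yaw": 0, "jaw": 10},
  {"delta_pos": [32, 8, 0], "yaw": 0, "jaw": 10},
])

```text
clock: 7.1
eef_pos: [982.5, -119.5, 361.5]
tcp_rot: [3.141, -0.031, -0.106]
contact_force: [-0.8, 0.0, -3.0]
opening: 0.411
grasp_force: 79.9
```

```bash
python3 -c "
from h import *
tool_delta([850,-90,420])"
```

```text
clk 7.1 pos [ 982.5 -119.5  361.5] rot [180.   -1.8  -6.1] q [-0.12  1.09  0.06  0.    1.96  1.55] F [-0.8  0.  -3. ] open 0.411
delta cm [-13.3   -1.53  -6.26]
```

play_rows([
  {"delta_pos": [50, 0, -60], "yaw": 0, "jaw": 10},
  {"delta_pos": [50, 0, -60], "yaw": 0, "jaw": 10},
  {"delta_pos": [50, 0, -60], "yaw": 0, "jaw": 10},
  {"delta_pos": [50, 0, -60], "yaw": 0, "jaw": 10},
  {"delta_pos": [50, 0, -60], "yaw": 0, "jaw": 10},
  {"delta_pos": [50, 0, -60], "yaw": 0, "jaw": 10},
  {"delta_pos": [50, 0, -60], "yaw": 0, "jaw": 10},
  {"delta_pos": [50, 0, -60], "yaw": 0, "jaw": 10},
])

```text
clock: 7.9
eef_pos: [933.3, -110.8, 495.5]
tcp_rot: [3.141, -0.08, -0.106]
contact_force: [-0.1, -1.0, -1.1]
opening: 0.409
grasp_force: 79.7
```

```bash
python3 -c "
from h import *
tool_delta([850,-90,420])"
```

```text
clk 7.9 pos [ 933.3 -110.8  495.5] rot [179.9  -4.6  -6.1] q [-0.12  0.95  0.06  0.    2.05  1.56] F [-0.1 -1.  -1.1] open 0.409
delta cm [-9.08 -1.19  6.84]
```

play_rows([
  {"delta_pos": [-3.5, 0, -3], "yaw": 0, "jaw": 10},
  {"delta_pos": [-7, 0, -6], "yaw": 0, "jaw": 10},
  {"delta_pos": [-10.5, 0, -9], "yaw": 0, "jaw": 10},
  {"delta_pos": [-14, 0, -12], "yaw": 0, "jaw": 10},
  {"delta_pos": [-17.5, 0, -15], "yaw": 0, "jaw": 10},
  {"delta_pos": [-21, 0, -18], "yaw": 0, "jaw": 10},
  {"delta_pos": [-24.5, 0, -21], "yaw": 0, "jaw": 10},
  {"delta_pos": [-28, 0, -24], "yaw": 0, "jaw": 10},
])

```text
clock: 8.7
eef_pos: [635.4, -78.8, 712.8]
tcp_rot: [3.141, -0.08, -0.106]
contact_force: [-0.1, -0.1, -0.4]
opening: 0.408
grasp_force: 79.8
```

```bash
python3 -c "
from h import *
tool_delta([850,-90,420])"
```

```text
clk 8.7 pos [635.4 -78.8 712.8] rot [179.9  -4.6  -6.1] q [-0.13  0.29  0.71  0.    2.06  1.55] F [-0.1 -0.1 -0.4] open 0.408
delta cm [19.04 -1.19 30.91]
```

play_rows([
  {"delta_pos": [-4, 0, -3.1], "yaw": 0, "jaw": 10},
  {"delta_pos": [-8, 0, -6.2], "yaw": 0, "jaw": 10},
  {"delta_pos": [-12, 0, -9.3], "yaw": 0, "jaw": 10},
  {"delta_pos": [-16, 0, -12.4], "yaw": 0, "jaw": 10},
  {"delta_pos": [-20, 0, -15.5], "yaw": 0, "jaw": 10},
  {"delta_pos": [-24, 0, -18.6], "yaw": 0, "jaw": 10},
  {"delta_pos": [-28, 0, -21.7], "yaw": 0, "jaw": 10},
  {"delta_pos": [-32, 0, -25], "yaw": 0, "jaw": 10},
])

```text
clock: 9.5
eef_pos: [302.4, -43.0, 933.2]
tcp_rot: [3.14, -0.081, -0.106]
contact_force: [0.9, -0.3, -0.2]
opening: 0.412
grasp_force: 79.8
```

```bash
python3 -c "
from h import *
tool_delta([150,-20,1000])"
```

```text
clk 9.5 pos [302.4 -43.  933.2] rot [179.9  -4.7  -6.1] q [-0.15 -0.    0.48  0.    2.58  1.53] F [ 0.9 -0.3 -0.2] open 0.412
delta cm [-14.8   -0.66  -7.91]
```

play_rows([
  {"delta_pos": [-4, 0, -5], "yaw": 0, "jaw": 10},
  {"delta_pos": [-8, 0, -9], "yaw": 0, "jaw": 10},
  {"delta_pos": [-12, 0, -13], "yaw": 0, "jaw": 10},
  {"delta_pos": [-16, 0, -17], "yaw": 0, "jaw": 10},
  {"delta_pos": [-20, 0, -21], "yaw": 0, "jaw": 10},
  {"delta_pos": [-24, 0, -25], "yaw": 0, "jaw": 10},
  {"delta_pos": [-28, 0, -29], "yaw": 0, "jaw": 10},
  {"delta_pos": [-32, 0, -33], "yaw": 0, "jaw": 10},
])

```text
clock: 10.3
eef_pos: [121.6, -23.9, 953.1]
tcp_rot: [3.136, -0.117, -0.106]
contact_force: [1.3, -0.1, -2.0]
opening: 0.41
grasp_force: 80.0
```

```bash
python3 -c "
from h import *
tool_delta([150,-20,1000])"
```

```text
clk 10.3 pos [121.6 -23.9 953.1] rot [179.7  -6.7  -6.1] q [-0.23 -0.24  0.57  0.02  2.69  1.46] F [ 1.3 -0.1 -2. ] open 0.41
delta cm [ 3.31 -0.67 -4.34]
```

play_rows([
  {"delta_pos": [3.8, 0, 3.2], "yaw": 0, "jaw": 10},
  {"delta_pos": [7.6, 0, 6.4], "yaw": 0, "jaw": 10},
  {"delta_pos": [11.4, 0, 9.6], "yaw": 0, "jaw": 10},
  {"delta_pos": [15.2, 0, 12.8], "yaw": 0, "jaw": 10},
  {"delta_pos": [19, 0, 16], "yaw": 0, "jaw": 10},
  {"delta_pos": [22.8, 0, 19.2], "yaw": 0, "jaw": 10},
  {"delta_pos": [26.6, 0, 22.4], "yaw": 0, "jaw": 10},
  {"delta_pos": [30.4, 0, 25.6], "yaw": 0, "jaw": 10},
])

```text
clock: 11.1
eef_pos: [453.7, -61.1, 732.2]
tcp_rot: [3.136, -0.115, -0.106]
contact_force: [-0.1, -0.5, -1.0]
opening: 0.412
grasp_force: 80.0
```

play_rows([
  {"delta_pos": [3.9, 0, 3.1], "yaw": 0, "jaw": 10},
  {"delta_pos": [7.8, 0, 6.2], "yaw": 0, "jaw": 10},
  {"delta_pos": [11.7, 0, 9.3], "yaw": 0, "jaw": 10},
  {"delta_pos": [15.6, 0, 12.4], "yaw": 0, "jaw": 10},
  {"delta_pos": [19.5, 0, 15.5], "yaw": 0, "jaw": 10},
  {"delta_pos": [23.4, 0, 18.6], "yaw": 0, "jaw": 10},
  {"delta_pos": [27.3, 0, 21.7], "yaw": 0, "jaw": 10},
  {"delta_pos": [31.2, 0, 24.8], "yaw": 0, "jaw": 10},
])

```text
clock: 11.9
eef_pos: [790.3, -98.5, 521.4]
tcp_rot: [3.136, -0.114, -0.106]
contact_force: [0.3, 0.4, -0.5]
opening: 0.41
grasp_force: 80.0
```

```bash
python3 -c "
from h import *
tool_delta([1000,-105,380])"
```

```text
clk 11.9 pos [790.3 -98.5 521.4] rot [179.7  -6.5  -6.1] q [-0.12  0.48  0.84 -0.    1.7   1.55] F [ 0.3  0.4 -0.5] open 0.41
delta cm [19.17 -1.67 16.43]
```

play_rows([
  {"delta_pos": [72, 0, 0], "yaw": 0, "jaw": 10},
  {"delta_pos": [72, 0, 0], "yaw": 0, "jaw": 10},
  {"delta_pos": [72, 0, 0], "yaw": 0, "jaw": 10},
  {"delta_pos": [72, 0, 0], "yaw": 0, "jaw": 10},
  {"delta_pos": [72, 0, 0], "yaw": 0, "jaw": 10},
  {"delta_pos": [72, 0, 0], "yaw": 0, "jaw": 10},
  {"delta_pos": [72, 0, 0], "yaw": 0, "jaw": 10},
  {"delta_pos": [72, 0, 0], "yaw": 0, "jaw": 10},
])

```text
clock: 12.7
eef_pos: [973.4, -116.0, 475.2]
tcp_rot: [3.135, -0.159, -0.106]
contact_force: [0.1, -0.5, -1.2]
opening: 0.408
grasp_force: 80.7
```

```bash
python3 -c "
from h import *
tool_delta([1000,-105,380])"
```

```text
clk 12.7 pos [ 973.4 -116.   475.2] rot [179.6  -9.1  -6.1] q [-0.12  0.98  0.06 -0.    1.95  1.56] F [ 0.1 -0.5 -1.2] open 0.408
delta cm [ 0.99 -1.44  9.79]
```

play_rows([
  {"delta_pos": [72, 0, -15], "yaw": 0, "jaw": 10},
  {"delta_pos": [72, 0, -15], "yaw": 0, "jaw": 10},
  {"delta_pos": [72, 0, -15], "yaw": 0, "jaw": 10},
  {"delta_pos": [72, 0, -15], "yaw": 0, "jaw": 10},
  {"delta_pos": [72, 0, -15], "yaw": 0, "jaw": 10},
  {"delta_pos": [72, 0, -15], "yaw": 0, "jaw": 10},
  {"delta_pos": [72, 0, -15], "yaw": 0, "jaw": 10},
  {"delta_pos": [72, 0, -15], "yaw": 0, "jaw": 10},
])

```text
clock: 13.5
eef_pos: [1005.7, -116.5, 443.3]
tcp_rot: [3.135, -0.2, -0.106]
contact_force: [1.0, -0.7, -0.8]
opening: 0.407
grasp_force: 80.7
```

```bash
python3 -c "
from h import *
tool_delta([1000,-105,380])"
```

```text
clk 13.5 pos [1005.7 -116.5  443.3] rot [179.6 -11.5  -6. ] q [-0.12  1.01  0.06 -0.    1.87  1.56] F [ 1.  -0.7 -0.8] open 0.407
delta cm [-1.93 -1.12  6.06]
```

play_rows([
  {"delta_pos": [300, 0, -30], "yaw": 0, "jaw": 10},
  {"delta_pos": [300, 0, -30], "yaw": 0, "jaw": 10},
  {"delta_pos": [300, 0, -30], "yaw": 0, "jaw": 10},
  {"delta_pos": [300, 0, -30], "yaw": 0, "jaw": 10},
  {"delta_pos": [300, 0, -30], "yaw": 0, "jaw": 10},
  {"delta_pos": [300, 0, -30], "yaw": 0, "jaw": 10},
  {"delta_pos": [300, 0, -30], "yaw": 0, "jaw": 10},
  {"delta_pos": [300, 0, -30], "yaw": 0, "jaw": 10},
])

```text
clock: 14.3
eef_pos: [1043.7, -118.1, 398.8]
tcp_rot: [3.135, -0.244, -0.105]
contact_force: [0.3, -0.3, -1.2]
opening: 0.412
grasp_force: 80.7
```

play_rows([
  {"delta_pos": [72, 0, -10], "yaw": 0, "jaw": 10},
  {"delta_pos": [72, 0, -10], "yaw": 0, "jaw": 10},
  {"delta_pos": [72, 0, -10], "yaw": 0, "jaw": 10},
  {"delta_pos": [72, 0, -10], "yaw": 0, "jaw": 10},
  {"delta_pos": [72, 0, -10], "yaw": 0, "jaw": 10},
  {"delta_pos": [72, 0, -10], "yaw": 0, "jaw": 10},
  {"delta_pos": [72, 0, -10], "yaw": 0, "jaw": 10},
  {"delta_pos": [72, 0, -10], "yaw": 0, "jaw": 10},
])

```text
clock: 15.1
eef_pos: [1062.7, -118.6, 394.2]
tcp_rot: [3.134, -0.29, -0.105]
contact_force: [-0.1, 0.4, -2.4]
opening: 0.411
grasp_force: 80.7
```

play_rows([
  {"delta_pos": [72, 0, -10], "yaw": 0, "jaw": 10},
  {"delta_pos": [72, 0, -10], "yaw": 0, "jaw": 10},
  {"delta_pos": [72, 0, -10], "yaw": 0, "jaw": 10},
  {"delta_pos": [72, 0, -10], "yaw": 0, "jaw": 10},
  {"delta_pos": [72, 0, -10], "yaw": 0, "jaw": 10},
  {"delta_pos": [72, 0, -10], "yaw": 0, "jaw": 10},
  {"delta_pos": [72, 0, -10], "yaw": 0, "jaw": 10},
  {"delta_pos": [72, 0, -10], "yaw": 0, "jaw": 10},
])

```text
clock: 15.9
eef_pos: [1076.0, -118.7, 402.8]
tcp_rot: [3.134, -0.336, -0.105]
contact_force: [1.1, -0.5, -1.4]
opening: 0.412
grasp_force: 80.7
```

play_rows([
  {"delta_pos": [72, 0, -10], "yaw": 0, "jaw": 10},
  {"delta_pos": [72, 0, -10], "yaw": 0, "jaw": 10},
  {"delta_pos": [72, 0, -10], "yaw": 0, "jaw": 10},
  {"delta_pos": [72, 0, -10], "yaw": 0, "jaw": 10},
  {"delta_pos": [72, 0, -10], "yaw": 0, "jaw": 10},
  {"delta_pos": [72, 0, -10], "yaw": 0, "jaw": 10},
  {"delta_pos": [72, 0, -10], "yaw": 0, "jaw": 10},
  {"delta_pos": [72, 0, -10], "yaw": 0, "jaw": 10},
])

```text
clock: 16.7
eef_pos: [1084.5, -118.6, 421.9]
tcp_rot: [3.134, -0.381, -0.104]
contact_force: [0.5, 0.9, -0.6]
opening: 0.411
grasp_force: 80.7
```

play_rows([
  {"delta_pos": [72, 0, -10], "yaw": 0, "jaw": 10},
  {"delta_pos": [72, 0, -10], "yaw": 0, "jaw": 10},
  {"delta_pos": [72, 0, -10], "yaw": 0, "jaw": 10},
  {"delta_pos": [72, 0, -10], "yaw": 0, "jaw": 10},
  {"delta_pos": [72, 0, -10], "yaw": 0, "jaw": 10},
  {"delta_pos": [72, 0, -10], "yaw": 0, "jaw": 10},
  {"delta_pos": [72, 0, -10], "yaw": 0, "jaw": 10},
  {"delta_pos": [72, 0, -10], "yaw": 0, "jaw": 10},
])

```text
clock: 17.5
eef_pos: [1089.0, -118.2, 449.0]
tcp_rot: [3.134, -0.427, -0.104]
contact_force: [-0.8, 0.2, -1.8]
opening: 0.413
grasp_force: 80.7
```

```bash
python3 -c "
from h import *
tool_delta([1000,-105,380])"
```

```text
clk 17.5 pos [1089.  -118.2  449. ] rot [179.5 -24.5  -5.9] q [-0.11  1.03  0.06 -0.01  1.62  1.57] F [-0.8  0.2 -1.8] open 0.413
delta cm [-11.04  -0.41   2.55]
```

Two more pushes to about −0.52 rad.

play_rows([
  {"delta_pos": [72, 0, 0], "yaw": 0, "jaw": 10},
  {"delta_pos": [72, 0, 0], "yaw": 0, "jaw": 10},
  {"delta_pos": [72, 0, 0], "yaw": 0, "jaw": 10},
  {"delta_pos": [72, 0, 0], "yaw": 0, "jaw": 10},
  {"delta_pos": [72, 0, 0], "yaw": 0, "jaw": 10},
  {"delta_pos": [72, 0, 0], "yaw": 0, "jaw": 10},
  {"delta_pos": [72, 0, 0], "yaw": 0, "jaw": 10},
  {"delta_pos": [72, 0, 0], "yaw": 0, "jaw": 10},
])

```text
clock: 18.3
eef_pos: [1106.5, -119.5, 448.9]
tcp_rot: [3.133, -0.473, -0.103]
contact_force: [-0.2, 0.4, -0.5]
opening: 0.41
grasp_force: 80.7
```

play_rows([
  {"delta_pos": [72, 0, 0], "yaw": 0, "jaw": 10},
  {"delta_pos": [72, 0, 0], "yaw": 0, "jaw": 10},
  {"delta_pos": [72, 0, 0], "yaw": 0, "jaw": 10},
  {"delta_pos": [72, 0, 0], "yaw": 0, "jaw": 10},
  {"delta_pos": [72, 0, 0], "yaw": 0, "jaw": 10},
  {"delta_pos": [72, 0, 0], "yaw": 0, "jaw": 10},
  {"delta_pos": [72, 0, 0], "yaw": 0, "jaw": 10},
  {"delta_pos": [72, 0, 0], "yaw": 0, "jaw": 10},
])

```text
clock: 19.1
eef_pos: [1117.5, -120.2, 462.0]
tcp_rot: [3.133, -0.518, -0.103]
contact_force: [-0.3, -0.7, -0.3]
opening: 0.409
grasp_force: 80.7
```

```bash
python3 - <<'E'
from h import *
print(tool_delta([1000,-105,380]).round(3))
im,d=vision.grab_frame("scene"); np.savez("scene2.npz",im=im,d=d)
im2,d2=vision.grab_frame("top"); np.savez("top2.npz",im=im2,d=d2)
from scipy.optimize import minimize
# cradle estimate from both depth clouds: bar & blocks
for cam,dd in(("top",d2),("scene",d)):
    v,u=np.mgrid[:384,:512]; P=world(cam,np.c_[u.ravel(),v.ravel()],dd.ravel()); P=P[dd.ravel()>0]
    k=(abs(P[:,0]-600)<90)&(abs(P[:,1]+100)<100)&(P[:,2]>255)&(P[:,2]<315)
    q=P[k]; print(cam,k.sum(),q.mean(0).round(1),cv2.minAreaRect(q[:,:2].astype(np.float32)))
    for t in("slot_top","bar","slot_floor"):
        a=vision.landmark_of(cam,t); print(t,[(np.round(x["uv"],1),round(x["conf"],2)) for x in a[:2]])
    # predicted
    yaw=np.radians(-6);o=np.array([607,-99.7,0]); M=R.from_euler("z",yaw).as_matrix()
    for n,p in(("slot_top",(-30,0,170)),("bar",(-15.4,0,284.6)),("slot_floor",(0,0,118))): print(n,pix(cam,o+M@np.array(p)).round(1))
E
```

```text
clk 19.1 pos [1117.5 -120.2  462. ] rot [179.5 -29.7  -5.9] q [-0.11  1.03  0.06 -0.01  1.53  1.57] F [-0.3 -0.7 -0.3] open 0.409
delta cm [-14.35  -0.32   1.26]
[[ 0.864 -0.107  0.492]
 [-0.089 -0.994 -0.059]
 [ 0.495  0.007 -0.869]]
top 39 [ 584.4 -163.8  285. ] ((589.257568359375, -162.955810546875), (18.242963790893555, 32.87175750732422), 87.89261627197266)
slot_top [(array([346.5, 172.4]), 0.45)]
bar [(array([272.3, 162.9]), 0.95)]
slot_floor []
slot_top [[269.5 175.8]]
bar [[271.2 164.4]]
slot_floor [[270.  170.9]]
scene 437 [600.7 -99.7 283. ] ((603.0010986328125, -98.7571792602539), (151.41510009765625, 36.97309112548828), 80.99458312988281)
slot_top [(array([247.8, 214.2]), 0.67)]
bar [(array([245.7, 186.6]), 0.68), (array([305.2, 256.1]), 0.63)]
slot_floor [(array([246.4, 233.4]), 0.68), (array([140.5, 257.3]), 0.45)]
slot_top [[244.2 215.5]]
bar [[244.1 187.4]]
slot_floor [[247.5 235. ]]
```

play_rows([
  {"delta_pos": [-4.3, 0.25, -2], "yaw": 0, "jaw": 10},
  {"delta_pos": [-8.7, 0.5, -4], "yaw": 0, "jaw": 10},
  {"delta_pos": [-13, 0.75, -5.9], "yaw": 0, "jaw": 10},
  {"delta_pos": [-17.3, 1, -7.9], "yaw": 0, "jaw": 10},
  {"delta_pos": [-21.7, 1.25, -9.9], "yaw": 0, "jaw": 10},
  {"delta_pos": [-26, 1.5, -11.9], "yaw": 0, "jaw": 10},
  {"delta_pos": [-30.3, 1.75, -13.8], "yaw": 0, "jaw": 10},
  {"delta_pos": [-34.7, 2, -15.8], "yaw": 0, "jaw": 10},
])

```text
clock: 20.3
eef_pos: [791.6, -102.6, 433.0]
tcp_rot: [3.133, -0.519, -0.103]
contact_force: [0.3, -0.0, -1.0]
opening: 0.411
grasp_force: 80.7
```

```bash
python3 -c "
from h import *
tool_delta([453,-84,400])
import numpy as np
f=np.load('scene2.npz'); save('pics/s2.png',f['im'][130:310,170:350],3.3)"
```

```text
clk 20.3 pos [ 791.6 -102.6  433. ] rot [179.5 -29.8  -5.9] q [-0.13  0.26  1.43  0.01  0.94  1.54] F [ 0.3 -0.  -1. ] open 0.411
delta cm [-31.04   1.74 -13.93]
```

View pics/s2.png

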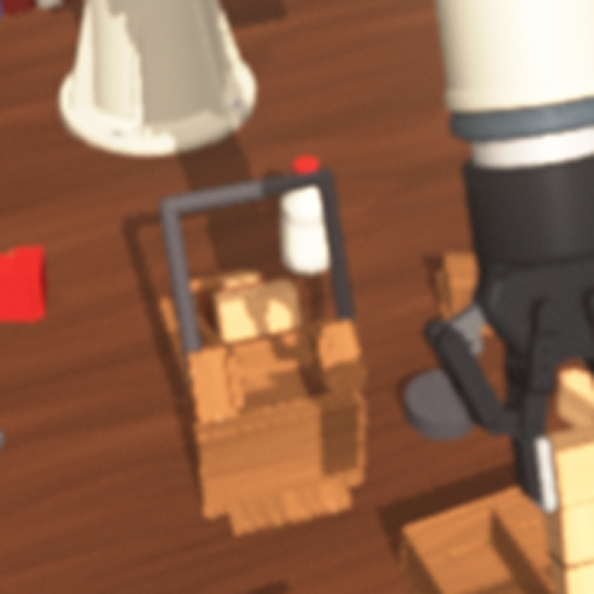

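play_rows([
  {"delta_pos": [-4.4, 0.25, -2], "yaw": 0, "jaw": 10},
  {"delta_pos": [-8.9, 0.5, -4], "yaw": 0, "jaw": 10},
  {"delta_pos": [-13.3, 0.75, -6], "yaw": 0, "jaw": 10},
  {"delta_pos": [-17.7, 1, -8], "yaw": 0, "jaw": 10},
  {"delta_pos": [-22.2, 1.25, -10], "yaw": 0, "jaw": 10},
  {"delta_pos": [-26.6, 1.5, -12], "yaw": 0, "jaw": 10},
  {"delta_pos": [-31, 1.7, -12.5], "yaw": 0, "jaw": 10},
  {"delta_pos": [-31, 1.7, -8], "yaw": 0, "jaw": 10},
])

```text
clock: 21.1
eef_pos: [481.7, -87.2, 355.8]
tcp_rot: [3.131, -0.533, -0.102]
contact_force: [2.5, -0.7, 0.0]
opening: 0.409
grasp_force: 80.8
```

```bash
python3 - <<'E'
from h import *
tool_delta([453,-84,386])
c=vision.calibration("wrist"); im,d=vision.grab_frame("wrist"); np.savez("w2.npz",im=im,d=d,E=c["extrinsics"])
save("pics/w2.png",im,1.5)
for t in("slot_top","slot_floor","bar","wedge_line","wedge"):
    a=vision.landmark_of("wrist",t); print(t,[(np.round(x["uv"],1),round(x["conf"],2)) for x in a[:2]])
yaw=np.radians(-6);o=np.array([608,-100,0]); M=R.from_euler("z",yaw).as_matrix()
for n,p in(("slot_top",(-30,0,170)),("bar",(-15.4,0,284.6)),("slot_floor",(0,0,118))): print(n,pix("wrist",o+M@np.array(p),c).round(1))
E
```

```text
clk 21.1 pos [481.7 -87.2 355.8] rot [179.4 -30.6  -5.9] q [-0.21 -0.25  2.11  0.07  0.76  1.43] F [ 2.5 -0.7  0. ] open 0.409
delta cm [-0.95  0.02 -4.07]
slot_top [(array([254.5, 171. ]), 0.62)]
slot_floor []
bar [(array([255.5, 113.6]), 0.79)]
wedge_line [(array([254.4, 225.7]), 0.94)]
wedge [(array([259.2, 197.9]), 0.63)]
slot_top [[255.5 167.9]]
bar [[256.3 111.2]]
slot_floor [[255.3 157.1]]
```

View pics/w2.png

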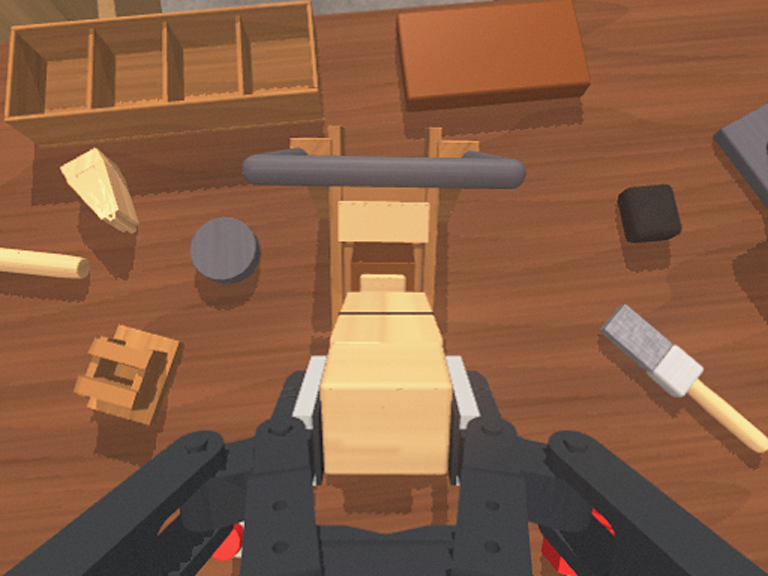

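```bash
python3 - <<'E'
from h import *
f=np.load("w2.npz"); im,d,E=f["im"],f["d"],f["E"]; c=vision.calibration("wrist"); c["extrinsics"]=E
M=R.from_euler("z",np.radians(-6)).as_matrix(); o=np.array([608,-100,0]); up=np.array([.866,0,.5]); out=np.array([-.5,0,.866])
v,u=np.mgrid[:384,:512]; P=world("wrist",np.c_[u.ravel(),v.ravel()],d.ravel(),c)
Q=(P-o)@M; Q[:,2]-=118; U=(Q@up).reshape(384,512); S=(Q@out).reshape(384,512); Y=Q[:,1].reshape(384,512)
for col in (240,255,270):
    print(col); 
    for row in range(128,188,2): print(row,U[row,col].round(1),S[row,col].round(1),im[row,col],end=" | ")
    print()
# heel stop top edges in y
row=150; k=[(cc,Y[row,cc].round(1),S[row,cc].round()) for cc in range(218,292,4)]; print(k)
b=im[105:123,:].astype(int); m=(abs(S-152)<14)&(abs(U-70)<25)&(d>0)&(abs(Y)<60); print("bar U,S,Y",U[m].mean(),S[m].max(),S[m].mean(),m.sum())
m2=m&(Y>30);m3=m&(Y<-30); print("bar skew",U[m2].mean()-U[m3].mean(), Y[m2].mean()-Y[m3].mean())
E
```

```text
240
128 41.1 22.1 [182 119  72] | 130 38.7 22.7 [184 122  74] | 132 36.3 23.2 [183 121  73] | 134 38.6 57.8 [244 205 139] | 136 36.5 58.6 [238 196 135] | 138 34.2 58.1 [237 191 130] | 140 32.0 58.4 [237 193 132] | 142 29.7 58.0 [237 193 131] | 144 27.5 58.4 [237 192 131] | 146 25.2 58.5 [238 193 133] | 148 23.2 60.0 [238 193 131] | 150 20.8 59.7 [237 192 130] | 152 18.6 60.0 [237 193 131] | 154 16.4 60.7 [237 192 131] | 156 14.1 60.7 [238 195 134] | 158 12.0 61.4 [238 193 131] | 160 9.6 61.3 [243 192 132] | 162 -2.8 17.1 [109  67  44] | 164 -3.4 25.6 [112  69  44] | 166 -4.5 31.9 [113  71  44] | 168 -5.2 39.5 [114  71  48] | 170 -6.2 45.3 [112  70  46] | 172 -6.9 52.3 [114  71  47] | 174 -7.7 58.1 [168  94  55] | 176 -9.3 61.3 [132  77  50] | 178 -12.0 60.1 [132  78  47] | 180 -14.3 60.8 [130  78  46] | 182 -17.0 59.6 [130  76  46] | 184 -18.6 62.4 [227 168 113] | 186 -20.9 63.0 [195 142  96] | 
255
128 41.3 23.8 [184 121  76] | 130 38.8 23.9 [183 121  72] | 132 36.4 23.6 [181 118  68] | 134 36.2 40.1 [236 185 124] | 136 36.4 58.0 [237 194 130] | 138 34.3 58.6 [237 190 128] | 140 32.
[... 1868 characters left out ...]
 np.float64(60.0)), (242, np.float64(15.4), np.float64(60.0)), (246, np.float64(10.8), np.float64(59.0)), (250, np.float64(6.3), np.float64(60.0)), (254, np.float64(1.8), np.float64(62.0)), (258, np.float64(-2.8), np.float64(61.0)), (262, np.float64(-7.3), np.float64(60.0)), (266, np.float64(-11.8), np.float64(60.0)), (270, np.float64(-16.4), np.float64(61.0)), (274, np.float64(-20.9), np.float64(60.0)), (278, np.float64(-25.5), np.float64(60.0)), (282, np.float64(-30.1), np.float64(59.0)), (286, np.float64(-38.2), np.float64(25.0)), (290, np.float64(-43.4), np.float64(24.0))]
bar U,S,Y 68.28534603309954 164.15660274269334 159.86264572116448 3115
bar skew 1.2207364840702155 90.18428910429687
```

```bash
cat >> h.py <<'E'
M=R.from_euler("z",np.radians(-6)).as_matrix(); o=np.array([608,-100,0]); up=np.array([.866,0,.5]); out=np.array([-.5,0,.866])
def usy(P):
    Q=(np.atleast_2d(P)-o)@M; Q=Q-[0,0,118]; return np.c_[Q@up,Q@out,Q[:,1]]
E
python3 - <<'E'
from h import *
f=np.load("w2.npz"); im,d,E=f["im"],f["d"],f["E"]; c=vision.calibration("wrist"); c["extrinsics"]=E
for row in range(192,320,6): print(row,usy(world("wrist",[255,row],d[row,255],c)).round(1)[0],im[row,255])
g=im[205:213,255].sum(1); print(g)
s=r.sense(); T=R.from_euler("xyz",s["tcp_rot"]).as_matrix()
print("tcp",usy(s["eef_pos"]).round(1),"tool axes in up/out/y", [np.round([(M.T@T[:,i])@up,(M.T@T[:,i])@out,(M.T@T[:,i])[1]],3) for i in range(3)], s["clock"], s["eef_pos"])
for row in(212,250,300):
    L=[cc for cc in range(190,320) if usy(world("wrist",[cc,row],max(d[row,cc],1),c))[0][1]>100 and im[row,cc].sum()>500]; print(row,[usy(world("wrist",[x,row],d[row,x],c))[0][2].round(1) for x in (L[0],L[-1])])
E
```

```text
192 [-28.   63.9   0.6] [228 177 121]
198 [ 17.9 215.4   1.3] [237 193 130]
204 [ 19.4 230.8   1.4] [237 194 130]
210 [ 21.3 245.7   1.5] [247 203 136]
216 [ 22.9 258.4   1.5] [239 194 131]
222 [ 23.8 268.3   1.6] [239 195 132]
228 [ 24.9 278.    1.6] [244 209 141]
234 [ 24.8 284.    1.6] [244 208 140]
240 [ 24.4 289.3   1.7] [244 209 142]
246 [ 24.7 295.2   1.7] [244 213 141]
252 [ 24.3 299.7   1.7] [244 213 147]
258 [ 23.2 302.4   1.7] [244 213 144]
264 [ 20.4 302.4   1.7] [235 189 127]
270 [ 18.5 303.8   1.7] [233 184 125]
276 [ 15.4 303.2   1.7] [233 183 126]
282 [ 11.9 302.2   1.7] [233 187 126]
288 [  9.6 303.1   1.7] [235 187 130]
294 [  6.6 302.9   1.7] [238 194 133]
300 [  3.7 302.9   1.7] [225 174 119]
306 [-2.000e-01  3.018e+02  1.700e+00] [229 178 120]
312 [ -1.6 303.9   1.7] [229 180 125]
318 [-251.9    9.9    0.3] [114  73  51]
[567 566 566 217 308 586 570 565]
tcp [[ 9.300e+00  2.622e+02 -2.000e-01]] tool axes in up/out/y [array([ 1.   , -0.005,  0.002]), array([ 0.002,  0.008, -1.   ]), array([-0.005, -1.   , -0.008])] 21.4 [485.62310144 -87.36629757 349.72885319]
212 [np.float64(18.3), np.float64(-17.0)]
250 [np.float64(24.8), np.float64(-23.0)]
300 [np.float64(17.5), np.float64(-15.4)]
```

play_rows([
  {"delta_pos": [-0.6, 0, 1.5], "yaw": 0, "jaw": 10},
  {"delta_pos": [-1.1, 0, 3.5], "yaw": 0, "jaw": 10},
  {"delta_pos": [-1.1, 0, 6], "yaw": 0, "jaw": 10},
  {"delta_pos": [-1.1, 0, 8.5], "yaw": 0, "jaw": 10},
  {"delta_pos": [-1.1, 0, 10.5], "yaw": 0, "jaw": 10},
  {"delta_pos": [-1.1, 0, 11], "yaw": 0, "jaw": 10},
  {"delta_pos": [-1.1, 0, 11], "yaw": 0, "jaw": 10},
  {"delta_pos": [-1.1, 0, 11], "yaw": 0, "jaw": 10},
])

```text
clock: 22.2
eef_pos: [530.0, -92.9, 248.7]
tcp_rot: [3.133, -0.519, -0.103]
contact_force: [0.6, 0.2, -0.5]
opening: 0.411
grasp_force: 80.6
```

```bash
cat >> h.py <<'E'
def stat():
    s=r.sense(); T=R.from_euler("xyz",s["tcp_rot"]).as_matrix()
    print("clk",round(s["clock"],2),"tcp U,S,Y",usy(s["eef_pos"]).round(1),"z in u/s/y",np.round([(M.T@T[:,2])@up,(M.T@T[:,2])@out,(M.T@T[:,2])[1]],3),"F u/s/y",np.round([(M.T@s["contact_force"])@up,(M.T@s["contact_force"])@out,(M.T@s["contact_force"])[1]],1))
E
python3 - <<'E'
from h import *
stat()
c=vision.calibration("wrist"); im,d=vision.grab_frame("wrist"); save("pics/w3.png",im[60:360,90:420],2)
v,u=np.mgrid[:384,:512]; P=usy(world("wrist",np.c_[u.ravel(),v.ravel()],d.ravel(),c)).reshape(384,512,3)
for row in range(134,280,4): print(row,P[row,255].round(1),im[row,255].sum(),end=" | ")
for row in(200,240):
    L=[x for x in range(180,330) if P[row,x,1]>70 and im[row,x].sum()>500]; print(row,P[row,L[0]],P[row,L[-1]])
stat()
E
```

```text
clk 22.2 tcp U,S,Y [[ -2.5 152.4  -1.1]] z in u/s/y [-0.004 -1.    -0.008] F u/s/y [ 0.3 -0.7  0.3]
134 [36.9 23.5  0.6] 362 | 138 [36.4 41.1  0.7] 580 | 142 [36.2 58.3  0.7] 552 | 146 [33.2 58.6  0.7] 547 | 150 [30.1 58.6  0.7] 558 | 154 [27.3 59.9  0.7] 554 | 158 [24.  59.3  0.7] 555 | 162 [21.  59.6  0.7] 551 | 166 [18.1 60.8  0.7] 547 | 170 [14.8 60.4  0.7] 548 | 174 [11.8 60.9  0.7] 550 | 178 [ 9.  62.5  0.7] 378 | 182 [-4.5 29.5  0.6] 232 | 186 [-5.4 38.   0.7] 234 | 190 [-6.5 45.6  0.7] 236 | 194 [-7.3 53.2  0.7] 279 | 198 [ 5.5 97.7  0.8] 551 | 202 [  7.1 109.3   0.9] 545 | 206 [  8.  118.4   0.9] 550 | 210 [  9.7 128.7   0.9] 575 | 214 [ 10.5 136.6   0.9] 339 | 218 [ 11.  143.    0.9] 358 | 222 [ 12.2 150.9   1. ] 368 | 226 [ 12.6 156.3   1. ] 562 | 230 [ 13.1 161.7   1. ] 599 | 234 [ 13.  165.7   1. ] 587 | 238 [ 13.1 169.8   1. ] 589 | 242 [ 13.5 174.2   1. ] 583 | 246 [ 13.2 177.2   1. ] 592 | 250 [ 13.5 181.    1. ] 587 | 254 [ 13.1 183.7   1. ] 591 | 258 [ 12.2 185.3   1.1] 597 | 262 [ 11.1 186.3   1.1] 544 | 266 [  8.5 185.2   1.1] 547 | 270 [  7.7 186.8   1.1] 544 | 274 [  5.2 185.8   1.1] 537 | 278 [  3.8 186.5   1.1] 541 | 200 [  5.87847855 102.36258106  17.18339282] [  5.95100421 102.66871919 -18.12817736]
240 [  7.30766904 160.54653365  23.9027299 ] [  7.51494691 161.16534918 -23.79537991]
clk 22.25 tcp U,S,Y [[ -2.3 152.6  -1.1]] z in u/s/y [-0.004 -1.    -0.008] F u/s/y [-0.1 -0.6 -0.1]
```

View pics/w3.png

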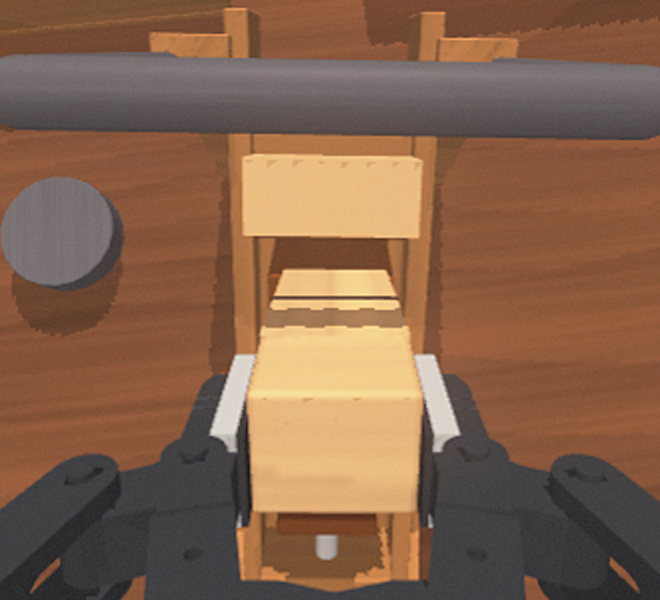

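play_rows([
  {"delta_pos": [0, 0, 0.4], "yaw": 0, "jaw": 10},
  {"delta_pos": [0, 0, 0.8], "yaw": 0, "jaw": 10},
  {"delta_pos": [0, 0, 1.2], "yaw": 0, "jaw": 10},
  {"delta_pos": [0, 0, 1.5], "yaw": 0, "jaw": 10},
  {"delta_pos": [0, 0, 1.8], "yaw": 0, "jaw": 10},
  {"delta_pos": [0, 0, 2.1], "yaw": 0, "jaw": 10},
  {"delta_pos": [0, 0, 2.3], "yaw": 0, "jaw": 10},
  {"delta_pos": [0, 0, 2.5], "yaw": 0, "jaw": 10},
])

```text
clock: 23.05
eef_pos: [542.4, -94.4, 226.3]
tcp_rot: [3.133, -0.519, -0.103]
contact_force: [0.3, -0.2, 1.4]
opening: 0.409
grasp_force: 80.9
```

```bash
python3 -c "
from h import *
stat()"
```

```text
clk 23.05 tcp U,S,Y [[ -2.9 126.7  -1.3]] z in u/s/y [-0.004 -1.    -0.008] F u/s/y [ 0.9  1.1 -0.1]
```

play_rows([
  {"delta_pos": [0.01, 0, 0.1], "yaw": 0, "jaw": 10},
  {"delta_pos": [0.01, 0, 0.2], "yaw": 0, "jaw": 10},
  {"delta_pos": [0.01, 0, 0.3], "yaw": 0, "jaw": 10},
  {"delta_pos": [0.01, 0, 0.4], "yaw": 0, "jaw": 10},
  {"delta_pos": [0.01, 0, 0.5], "yaw": 0, "jaw": 10},
  {"delta_pos": [0.01, 0, 0.6], "yaw": 0, "jaw": 10},
  {"delta_pos": [0.01, 0, 0.7], "yaw": 0, "jaw": 10},
  {"delta_pos": [0.01, 0, 0.8], "yaw": 0, "jaw": 10},
])

```text
clock: 23.85
eef_pos: [546.2, -94.9, 219.3]
tcp_rot: [3.133, -0.519, -0.103]
contact_force: [2.3, -0.6, 2.4]
opening: 0.41
grasp_force: 80.9
```

```bash
python3 -c "
from h import *
stat()"
```

```text
clk 23.85 tcp U,S,Y [[ -3.  118.8  -1.3]] z in u/s/y [-0.004 -1.    -0.008] F u/s/y [ 3.2  0.9 -0.3]
```

play_rows([
  {"delta_pos": [0.02, 0, 0.12], "yaw": 0, "jaw": 10},
  {"delta_pos": [0.04, 0, 0.24], "yaw": 0, "jaw": 10},
  {"delta_pos": [0.05, 0, 0.36], "yaw": 0, "jaw": 10},
  {"delta_pos": [0.05, 0, 0.48], "yaw": 0, "jaw": 10},
  {"delta_pos": [0.05, 0, 0.6], "yaw": 0, "jaw": 10},
  {"delta_pos": [0.05, 0, 0.72], "yaw": 0, "jaw": 10},
  {"delta_pos": [0.05, 0, 0.84], "yaw": 0, "jaw": 10},
  {"delta_pos": [0.05, 0, 0.95], "yaw": 0, "jaw": 10},
])

```text
clock: 24.65
eef_pos: [551.3, -95.5, 211.3]
tcp_rot: [3.133, -0.519, -0.103]
contact_force: [2.3, -1.3, 3.8]
opening: 0.411
grasp_force: 81.0
```

```bash
python3 -c "
from h import *
stat()"
```

```text
clk 24.65 tcp U,S,Y [[ -2.6 109.2  -1.4]] z in u/s/y [-0.005 -1.    -0.008] F u/s/y [ 4.   2.1 -1. ]
```

play_rows([
  {"delta_pos": [0, 0, 0.1], "yaw": 0, "jaw": 10},
  {"delta_pos": [0, 0, 0.2], "yaw": 0, "jaw": 10},
  {"delta_pos": [0, 0, 0.3], "yaw": 0, "jaw": 10},
  {"delta_pos": [0, 0, 0.4], "yaw": 0, "jaw": 10},
  {"delta_pos": [0, 0, 0.5], "yaw": 0, "jaw": 10},
  {"delta_pos": [0, 0, 0.6], "yaw": 0, "jaw": 10},
  {"delta_pos": [0, 0, 0.7], "yaw": 0, "jaw": 10},
  {"delta_pos": [0, 0, 0.8], "yaw": 0, "jaw": 10},
])

```text
clock: 25.45
eef_pos: [555.4, -96.0, 204.5]
tcp_rot: [3.133, -0.52, -0.103]
contact_force: [1.5, 0.4, 5.4]
opening: 0.411
grasp_force: 81.2
```

```bash
python3 - <<'E'
from h import *
stat()
c=vision.calibration("wrist"); im,d=vision.grab_frame("wrist"); save("pics/w4.png",im[100:260,170:340],4)
v,u=np.mgrid[:384,:512]; P=usy(world("wrist",np.c_[u.ravel(),v.ravel()],d.ravel(),c)).reshape(384,512,3)
for row in range(170,260,3): print(row,P[row,255].round(1),im[row,255].sum(),end=" | ")
stat()
E
```

```text
clk 25.45 tcp U,S,Y [[ -2.4 101.3  -1.5]] z in u/s/y [-0.004 -1.    -0.008] F u/s/y [4.  3.9 0.6]
170 [28.6 60.   0.4] 549 | 173 [26.8 60.2  0.4] 547 | 176 [24.9 60.2  0.4] 551 | 179 [22.8 59.9  0.4] 552 | 182 [21.  60.2  0.4] 551 | 185 [19.1 60.1  0.4] 541 | 188 [17.4 61.1  0.4] 545 | 191 [15.3 60.6  0.4] 550 | 194 [13.6 61.2  0.4] 545 | 197 [11.5 60.7  0.4] 550 | 200 [10.  62.2  0.4] 546 | 203 [ 7.9 61.8  0.4] 564 | 206 [ 8.2 67.7  0.4] 555 | 209 [ 9.  74.4  0.5] 385 | 212 [10.3 82.1  0.5] 548 | 215 [11.2 88.3  0.5] 548 | 218 [11.9 93.9  0.5] 557 | 221 [12.1 98.1  0.5] 552 | 224 [ 13.3 104.2   0.5] 559 | 227 [ 13.1 107.2   0.6] 564 | 230 [ 13.7 111.8   0.6] 596 | 233 [ 13.7 114.8   0.6] 583 | 236 [ 13.5 117.3   0.6] 587 | 239 [ 13.2 119.7   0.6] 582 | 242 [ 13.1 122.3   0.6] 580 | 245 [ 12.9 124.6   0.6] 581 | 248 [ 13.1 127.6   0.6] 587 | 251 [ 13.7 131.2   0.6] 583 | 254 [ 13.  132.3   0.6] 584 | 257 [ 12.5 133.8   0.6] 619 | clk 25.5 tcp U,S,Y [[ -2.4 101.2  -1.5]] z in u/s/y [-0.004 -1.    -0.008] F u/s/y [4.8 2.7 0.5]
```

View pics/w4.png

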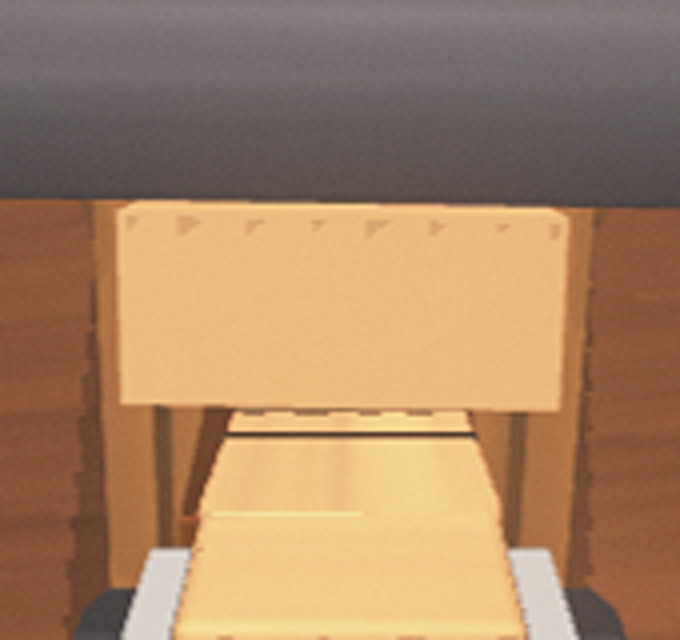

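play_rows([
  {"delta_pos": [0, 0, 0.1], "yaw": 0, "jaw": 10},
  {"delta_pos": [0, 0, 0.2], "yaw": 0, "jaw": 10},
  {"delta_pos": [0, 0, 0.3], "yaw": 0, "jaw": 10},
  {"delta_pos": [0, 0, 0.4], "yaw": 0, "jaw": 10},
  {"delta_pos": [0, 0, 0.5], "yaw": 0, "jaw": 10},
  {"delta_pos": [0, 0, 0.6], "yaw": 0, "jaw": 10},
  {"delta_pos": [0, 0, 0.7], "yaw": 0, "jaw": 10},
  {"delta_pos": [0, 0, 0.8], "yaw": 0, "jaw": 10},
])

```text
clock: 26.3
eef_pos: [559.2, -96.4, 197.6]
tcp_rot: [3.133, -0.519, -0.103]
contact_force: [-0.4, 0.4, 9.7]
opening: 0.412
grasp_force: 81.6
```

```bash
python3 - <<'E'
from h import *
stat()
c=vision.calibration("wrist"); im,d=vision.grab_frame("wrist"); np.savez("w5.npz",im=im,d=d,E=c["extrinsics"])
v,u=np.mgrid[:384,:512]; P=usy(world("wrist",np.c_[u.ravel(),v.ravel()],d.ravel(),c)).reshape(384,512,3)
for row in range(190,216,1): print(row,P[row,250:261,:2].mean(0).round(1),int(im[row,250:261].sum(1).mean()),end=" | ")
E
```

```text
clk 26.3 tcp U,S,Y [[-2.5 93.4 -1.6]] z in u/s/y [-0.004 -1.    -0.008] F u/s/y [4.5 8.6 0.4]
190 [18.5 60.6] 549 | 191 [18.  60.9] 550 | 192 [17.3 60.6] 551 | 193 [16.6 60.4] 551 | 194 [16.1 60.7] 550 | 195 [15.4 60.5] 550 | 196 [14.9 60.8] 550 | 197 [14.3 61.1] 550 | 198 [13.7 61.2] 549 | 199 [13. 61.] 549 | 200 [12.5 61.2] 549 | 201 [11.7 60.9] 549 | 202 [17.3 77.2] 550 | 203 [10.7 61.5] 549 | 204 [10.1 61.7] 549 | 205 [ 9.4 61.5] 551 | 206 [ 8.9 61.7] 566 | 207 [ 8.9 63.5] 577 | 208 [ 9.5 66.6] 190 | 209 [ 9.3 67.6] 400 | 210 [ 9.6 69.8] 588 | 211 [16.2 87.1] 571 | 212 [10.2 74.1] 571 | 213 [10.4 76. ] 568 | 214 [10.5 77.7] 571 | 215 [10.8 79.8] 571 |
```

play_rows([
  {"delta_pos": [0, 0, 0.08], "yaw": 0, "jaw": 10},
  {"delta_pos": [0, 0, 0.16], "yaw": 0, "jaw": 10},
  {"delta_pos": [0, 0, 0.24], "yaw": 0, "jaw": 10},
  {"delta_pos": [0, 0, 0.32], "yaw": 0, "jaw": 10},
  {"delta_pos": [0, 0, 0.4], "yaw": 0, "jaw": 10},
  {"delta_pos": [0, 0, 0.47], "yaw": 0, "jaw": 10},
  {"delta_pos": [0, 0, 0.5], "yaw": 0, "jaw": 10},
  {"delta_pos": [0, 0, 0.5], "yaw": 0, "jaw": 10},
])

```text
clock: 27.15
eef_pos: [561.2, -96.6, 193.1]
tcp_rot: [3.133, -0.519, -0.103]
contact_force: [-3.1, 1.0, 10.1]
opening: 0.408
grasp_force: 82.2
```

```bash
python3 - <<'E'
from h import *
stat()
c=vision.calibration("wrist"); im,d=vision.grab_frame("wrist"); save("pics/w6.png",im[160:240,190:320],6)
v,u=np.mgrid[:384,:512]; P=usy(world("wrist",np.c_[u.ravel(),v.ravel()],d.ravel(),c)).reshape(384,512,3)
for row in range(198,220,1): print(row,np.median(P[row,250:261,:2],0).round(1),int(im[row,250:261].sum(1).mean()),end=" | ")
E
```

```text
clk 27.15 tcp U,S,Y [[-3.1 88.5 -1.5]] z in u/s/y [-0.005 -1.    -0.008] F u/s/y [ 2.3 10.3  0.6]
198 [15.  61.3] 551 | 199 [14.3 61.1] 550 | 200 [13.6 60.9] 551 | 201 [13.1 61. ] 548 | 202 [12.4 61. ] 550 | 203 [11.9 61.2] 550 | 204 [11.2 61.1] 549 | 205 [10.8 61.7] 551 | 206 [10.1 61.4] 555 | 207 [ 9.4 61.2] 556 | 208 [ 9.1 62.1] 258 | 209 [ 8.9 63. ] 397 | 210 [ 9.3 65.5] 588 | 211 [ 9.3 67.1] 573 | 212 [ 9.6 69.1] 569 | 213 [ 9.8 71.2] 570 | 214 [10.2 73.4] 571 | 215 [10.6 75.7] 571 | 216 [10.8 77.6] 570 | 217 [11.  79.2] 571 | 218 [11.  80.7] 571 | 219 [11.3 82.5] 572 |
```

View pics/w6.png

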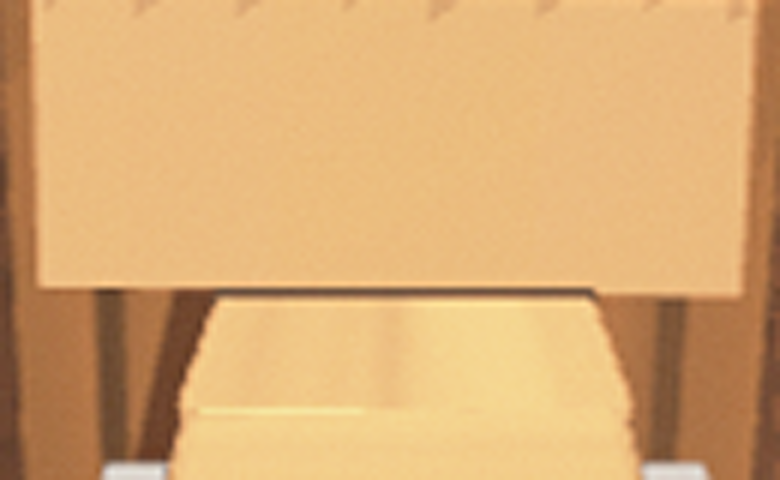

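play_rows([
  {"delta_pos": [0, 0, 0.04], "yaw": 0, "jaw": 10},
  {"delta_pos": [0, 0, 0.08], "yaw": 0, "jaw": 10},
  {"delta_pos": [0, 0, 0.08], "yaw": 0, "jaw": 10},
  {"delta_pos": [0, 0, 0.08], "yaw": 0, "jaw": 45},
  {"delta_pos": [0, 0, 0.08], "yaw": 0, "jaw": 55},
  {"delta_pos": [0, 0, 0.08], "yaw": 0, "jaw": 70},
  {"delta_pos": [0, 0, 0.08], "yaw": 0, "jaw": 80},
  {"delta_pos": [0, 0, 0.08], "yaw": 0, "jaw": 90},
])

```text
clock: 28.0
eef_pos: [561.4, -96.6, 191.8]
tcp_rot: [3.133, -0.518, -0.103]
contact_force: [0.9, 0.8, 0.3]
opening: 0.893
grasp_force: 0.0
```

```bash
python3 - <<'E'
from h import *
stat(); print(r.sense()["opening"])
c=vision.calibration("wrist"); im,d=vision.grab_frame("wrist"); save("pics/w7.png",im[100:340,110:410],2.5)
v,u=np.mgrid[:384,:512]; P=usy(world("wrist",np.c_[u.ravel(),v.ravel()],d.ravel(),c)).reshape(384,512,3)
for row in range(202,216,1): print(row,np.median(P[row,250:261,:2],0).round(1),int(im[row,250:261].sum(1).mean()),end=" | ")
E
```

```text
clk 28.0 tcp U,S,Y [[-3.5 87.3 -1.5]] z in u/s/y [-0.006 -1.    -0.008] F u/s/y [ 0.8 -0.1  0.9]
0.8933984563598627
202 [12.5 61. ] 545 | 203 [12.  61.5] 545 | 204 [11.3 61.3] 544 | 205 [10.8 61.5] 544 | 206 [10.1 61.2] 546 | 207 [ 9.5 61.2] 542 | 208 [ 9.1 61.8] 366 | 209 [ 8.7 62.5] 577 | 210 [ 9.2 65.1] 568 | 211 [ 9.3 67. ] 566 | 212 [ 9.8 69.4] 565 | 213 [ 9.8 70.9] 564 | 214 [10.1 73. ] 566 | 215 [10.2 74.7] 565 |
```

View pics/w7.png

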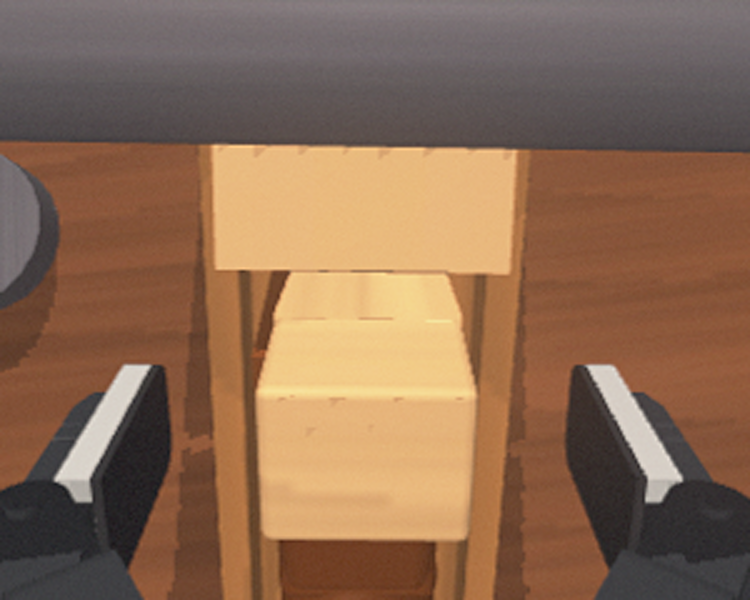

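The line is level with the top of the heel stop and the wedge is free of the fingers. I'll back out along the slot.

play_rows([
  {"delta_pos": [0, 0, -1], "yaw": 0, "jaw": 90},
  {"delta_pos": [0, 0, -2.5], "yaw": 0, "jaw": 90},
  {"delta_pos": [0, 0, -4.5], "yaw": 0, "jaw": 90},
  {"delta_pos": [0, 0, -7], "yaw": 0, "jaw": 90},
  {"delta_pos": [0, 0, -9.5], "yaw": 0, "jaw": 90},
  {"delta_pos": [0, 0, -11.5], "yaw": 0, "jaw": 90},
  {"delta_pos": [0, 0, -12], "yaw": 0, "jaw": 90},
  {"delta_pos": [0, 0, -12], "yaw": 0, "jaw": 90},
])

```text
clock: 28.85
eef_pos: [502.8, -89.7, 297.5]
tcp_rot: [3.133, -0.521, -0.103]
contact_force: [-0.2, 0.4, -1.1]
opening: 0.9
grasp_force: 0.0
```

```bash
python3 - <<'E'
from h import *
stat()
c=vision.calibration("wrist"); im,d=vision.grab_frame("wrist")
v,u=np.mgrid[:384,:512]; P=usy(world("wrist",np.c_[u.ravel(),v.ravel()],d.ravel(),c)).reshape(384,512,3)
for row in range(140,200,3): print(row,np.median(P[row,250:261,:2],0).round(1),int(im[row,250:261].sum(1).mean()),end=" | ")
print(r.sign_off())
E
```

```text
clk 28.85 tcp U,S,Y [[ -1.8 208.3  -0.7]] z in u/s/y [-0.003 -1.    -0.008] F u/s/y [-0.8 -0.8  0.4]
140 [29.1 59.1] 581 | 143 [26.3 59.2] 581 | 146 [23.5 59.8] 583 | 149 [20.8 60.3] 583 | 152 [18.  60.5] 583 | 155 [15.2 60.8] 583 | 158 [12.5 61.5] 583 | 161 [ 9.6 61.5] 582 | 164 [10.4 76.2] 606 | 167 [12.6 95.7] 617 | 170 [ 12.6 105.3] 610 | 173 [ 12.5 113.9] 612 | 176 [ 11.9 120.4] 647 | 179 [  9.7 121.1] 571 | 182 [  7.4 121.2] 570 | 185 [  4.9 121.1] 570 | 188 [  2.5 121. ] 566 | 191 [ -0.  120.8] 568 | 194 [ -2.4 121. ] 573 | 197 [ -5.1 120.4] 581 | the job is handed in; nothing more can be done
None
```

The wedge is in the slot with its pencil line level with the top of the heel stop to within about 1 mm. I let go, backed the gripper clear and handed the job in at about 29 s; wrist readings during insertion stayed near 10 N, but I did not measure the toe pad or the force on the shoe directly.

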